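# Open the spice carousel to the yellow pot

### The job

On the pantry shelf stands a round wooden spice carousel with a clear turning cap. Turn the cap by its black bar handle until the cap's round opening is centred over the yellow pot, then let go and move clear. Leave the mug and the bottle standing where they are.

Things in the scene. Friction and masses are not known exactly. Their poses are not given: they have to be found in the camera images.
- cap_grip (a point): Centre of the black bar handle, on the cap's upright axis. Bar 40 mm long (this point's x axis), 14 wide (y), 38 high; this point is 25 mm above the cap's flat top, 13 mm below the bar's top. Clear cap, 194 mm wide, top 82 mm above the shelf, on a fixed wooden drum; its one opening, 44 mm, ringed black, is centred 56 mm from the axis along +x of this point. Turns either way, light friction, stays put.
- yellow_pot (a point): Centre of the mouth of the yellow pot, seen through the clear cap, 56 mm from the cap's axis; 68 mm across, 5 mm below the cap, fixed. Yellow, red and blue pots stand 120 degrees apart in the drum; the opening starts about midway between yellow and red, which may be either way round. A turn of 43 to 77 degrees, the short way, reaches yellow; the cap's stops lie 40 degrees past it.
- mug: A white mug, a bystander: 82 mm across, 92 mm high, standing loose on the shelf. Origin at the centre of its underside; z is up, the handle on its +y side.
- bottle: A green bottle with a black cap, a bystander: 60 mm across, 170 mm high, standing loose on the shelf. Origin at the centre of its underside; z is up.
Mind the look-alikes: they are no part of the job. What is shaped like the part that bears cap_grip but blue or green is not meant.

How it is judged:
At the end, for the whole second after the job is handed in: The cap's opening is over the yellow pot: their centres lie within 12 mm of each other across the cap (about 12 degrees of turn), and it stays so with the handle released. The mug and the bottle stand upright within 20 mm of where they were (x of yellow_pot in the frame of cap_grip above 0.04 m and y of yellow_pot in the frame of cap_grip between -0.012 and 0.012 m and distance of each of mug, bottle from where it was at the start of the episode below 0.02 m and angle between each of mug, bottle's own z axis and vertical below 0.2 rad); the robot touches nothing.
It fails at once if the mug or the bottle is pushed more than 20 mm or tipped over (distance of any of mug, bottle from where it was at the start of the episode above 0.02 m or angle between any of mug, bottle's own z axis and vertical above 0.3 rad).
It also fails if it takes over 32 s, if anything falls off the work surface, if the arm or the gripper's body presses on something with over 40 N, if the wrist force passes 120 N, or if a joint passes its speed limit or range.

### The arm

A 6-joint arm with a two-finger parallel gripper is mounted at the origin on the work surface. World frame = base frame: x ahead of the robot, y to its left, z up, the work surface at z = 0. Lengths are in m, angles in rad, forces in N, time in s.
With the tool pointing down it reaches from about 0.35 to 0.775 m from the base axis. Payload 5.5 kg.
Tool frame: the origin (TCP) lies between the finger pads; the fingertips stand 22 mm ahead of it and the grasp point (between the pads) lies 3 mm ahead of it (env.finger_overhang is the distance from the TCP to the fingertips, in m); y points along the fingers, x is the direction in which the jaws open and shut, and the axes are right-handed (so a half turn about y gives the same grasp; the last joint's range is limited). The gripper opens to 85 mm and grips with 20 to 120 N. Pads are 22 mm wide; open, the fingers measure 114 mm over their backs; the gripper's body (76 mm by 85 mm) begins 54 mm behind the grasp point. The pads swing forward as they close: fully open they stand 13 mm farther back than shut.
Start: joints at [0.971, 0.313, 0.046, 1.304, 0, 1.431], TCP at [0.255, 0.515, 0.253] pointing down, gripper open.
Joint ranges: [-2.76, 2.76], [-0.86, 1.69], [-1.03, 1.26], [-2.2, 2.34], [-1.47, 1.5], [-3.14, 3.14]. Speed limits (rad/s): [2.57, 2.57, 3.14, 3.14, 3.14, 3.14].

### API

Orientations are given as a unit quaternion [w, x, y, z].
In Python, from workcell import monitor, cams, job, env gives the robot as it stands.
- The arm moves only by the tool drive_tool, never from a script. Its argument "plan" is text: rows parted by semicolons, each of 7 numbers parted by spaces: the opening, from -1 (shut) to 1 (fully open), then the shift along the tool's x, y, z in mm, then the turn, a rotation vector about the tool's x, y, z in degrees. In form: gripper x y z rx ry rz; .... A call has 1 to 8 rows; each row shifts and turns the pose as measured when the row begins, along the tool's axes as they then stand; what a row does not reach is not made up. A row lasts 1/8 s, in which the tool goes at most 62.5 mm and 10.7 degrees, less where a joint would pass 70% of its speed; a pose out of reach is approached as far as the arm can. A call is refused whole if a number of a shift passes 62.5 or a number of a turn 10.7, either way. A call with a gripper value outside its range is refused whole. The fingers move at their own pace and stop on an object; "grip_force" is the grip in N (left out, the last holds). Time passes only in rows, so rows that do not move let the fingers close. It gives the time, the measured TCP pose, the force and the opening at its end, in the units of the state.
- monitor.get_state(): the state, without advancing time (a new reading comes with each control period).
- cams.read_camera(name): name is "scene" or "top" or "wrist"; returns (picture, depth): 420x560x3 uint8, red, green, blue; 420x560 float32, m along the optical axis (not along the pixel's ray), 0 where there is no reading.
- cams.calibration(name): a dict with "fx", "fy", "cx", "cy" (pixels), "R" (3x3) and "t" (3): a world point X has camera coordinates R X + t. Camera axes: x right, y down, z forward; pixel columns grow to the right and rows downward; lengths in m; the calibration is good to about 2 mm. The wrist camera is an equidistant fisheye: a pixel r from the principal point sees the ray r / f radians off the axis. A picture is of the moment at which its call begins: read the wrist's pose just before it. calibration takes no time and is no camera call; for the wrist camera it gives the pose at the moment of the call.
- job.hand_in(): hands the job in, once; it reports no verdict.
The state is a dict: "clock": time; "joint_pos": joint angles; "qvel": joint speeds; "tau": joint torques, N m; "tcp_pos": TCP position; "orientation": TCP orientation; "wrist_force": force on the tool from outside, world axes, zero at the start; "ft_torque": the same for the moment, N m; "finger_gap": finger opening in m.
Only numpy, scipy, OpenCV 4.12 (cv2) and the standard library are available. Lean on these libraries where they do the work, as an engineer would, in place of code of your own. Each camera call takes 0.05 s, during which the arm holds its last target.

## Working session

There is one attempt and no reset: what is moved stays moved. The work goes in short steps, Python scripts to look and compute and a tool call to move; the robot and the scene stay as the last step left them, time stands still between calls to the robot, and variables do not carry over. Pictures are saved under pics/ and viewed, and the job is handed in when it is done.

Besides the shell and the picture viewer there is one more tool, called after "Call:" as a command line: name --argument value ..., lists and objects as JSON in quotes. drive_tool: Moves the arm, as the interface text tells. Its arguments: {"type":"object","properties":{"plan":{"type":"string"},"grip_force":{"type":"number"}},"required":["plan"]}

```bash
mkdir -p pics; ls
python3 - <<'E'
from workcell import monitor, cams, job, env
import cv2, numpy as np
s=monitor.get_state(); print(s['clock'],s['tcp_pos'],s['orientation'],s['finger_gap'])
for n in ['scene','top']:
    p,d=cams.read_camera(n); cv2.imwrite(f'pics/{n}0.png',p[:,:,::-1]); np.savez(f'pics/{n}0.npz',p=p,d=d,**cams.calibration(n))
    print(n,cams.calibration(n))
E
```

```text
pics
0.0 [0.2549053  0.51488678 0.25240192] [-0.60052248  0.60104096  0.37231191 -0.37350551] 0.08568019525418243
scene {'fx': 446.5866537247849, 'fy': 446.5866537247849, 'cx': 283.1179747209256, 'cy': 218.05948051799268, 'R': array([[ 0.23731225,  0.97134051,  0.01343524],
       [ 0.6653046 , -0.15243456, -0.73084437],
       [-0.70785075,  0.18237684, -0.6824119 ]]), 't': array([-0.16910961, -0.35415677,  1.47141078])}
top {'fx': 417.9119662477019, 'fy': 417.9119662477019, 'cx': 283.08170847503476, 'cy': 203.93197151586963, 'R': array([[-6.96095396e-02, -9.97574289e-01,  2.23784084e-04],
       [-9.76012345e-01,  6.80585810e-02, -2.06804089e-01],
       [ 2.06287212e-01, -1.46139535e-02, -9.78382348e-01]]), 't': array([0.03187776, 0.64850797, 1.05700534])}
```

View pics/scene0.png

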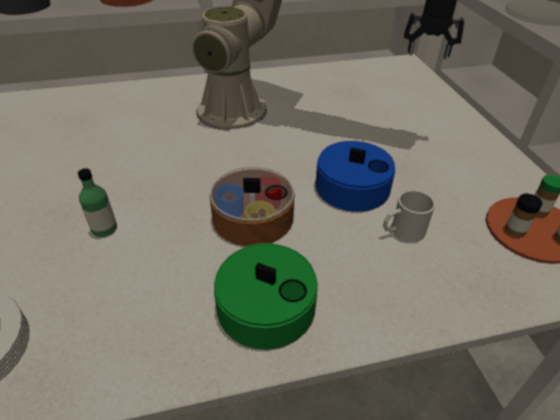

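View pics/top0.png

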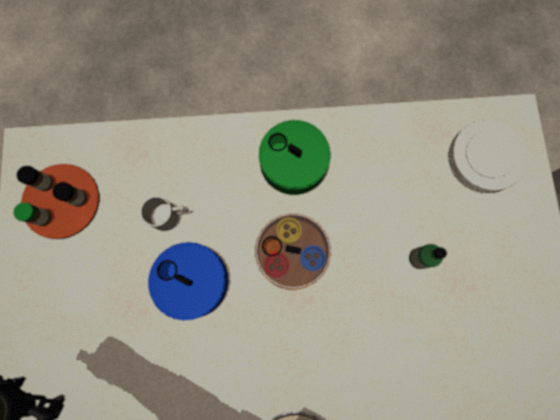

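The top view has three carousels: wooden with a clear cap at (292,250), green at (295,157) and blue at (188,280). The wooden one fits, because it has the clear cap and the coloured pots inside. Next I'll enlarge it and measure.

```bash
cat > h.py <<'E'
import numpy as np, cv2
def ray(c,u,v,z):
    R,t=c['R'],c['t']; d=R.T@np.array([(u-c['cx'])/c['fx'],(v-c['cy'])/c['fy'],1]); o=-R.T@t
    return o+d*(z-o[2])/d[2]
def proj(c,X):
    q=c['R']@np.asarray(X,float)+c['t']; return np.array([c['fx']*q[0]/q[2]+c['cx'],c['fy']*q[1]/q[2]+c['cy']])
E
python3 - <<'E'
from h import *
for n,(x0,y0,x1,y1) in {'top':(245,205,340,300),'scene':(200,160,305,250)}.items():
    c=dict(np.load(f'pics/{n}0.npz')); p=c['p'];d=c['d']
    cr=p[y0:y1,x0:x1,::-1]; cr=cv2.convertScaleAbs(cr,alpha=1.4); cv2.imwrite(f'pics/{n}crop.png',cv2.resize(cr,None,fx=6,fy=6,interpolation=cv2.INTER_CUBIC))
    hsv=cv2.cvtColor(p,cv2.COLOR_RGB2HSV)
    m=np.zeros(p.shape[:2],np.uint8); m[y0:y1,x0:x1]=255
    H,S,V=cv2.split(hsv)
    masks={'yellow':(H>21)&(H<35)&(S>110)&(V>80),'red':((H<7)|(H>172))&(S>110),'blue':(H>100)&(H<125)&(S>90),'black':(V<30)}
    for k,z in [('yellow',.077),('red',.077),('blue',.077),('black',.12)]:
        q=(masks[k]*m).astype(np.uint8)
        nn,l,st,ce=cv2.connectedComponentsWithStats(q)
        for i in range(1,nn):
            if st[i,4]>15: print(n,k,st[i],ce[i].round(1),ray(c,*ce[i],z).round(4))
    print(np.unique(d[y0:y1,x0:x1].round(2),return_counts=True))
E
```

```text
top yellow [278 231   6  10  24] [280.6 234.7] [ 0.5653 -0.001   0.077 ]
top yellow [284 232  17  11  56] [292.4 237.5] [ 0.5556 -0.0313  0.077 ]
top red [263 252  27  27 499] [276.3 264.4] [0.4887 0.0156 0.077 ]
top blue [301 246  25  24 373] [312.8 257.5] [ 0.4998 -0.0804  0.077 ]
top black [287 246  13   7  57] [292.9 249.4] [ 0.5204 -0.0289  0.12  ]
(array([0.  , 1.05, 1.06, 1.07, 1.08, 1.09, 1.1 , 1.11, 1.12, 1.13, 1.14,
       1.15, 1.16, 1.17, 1.18, 1.19, 1.2 ], dtype=float32), array([  39,   87,   24,  707, 1326, 1086,  984,  110,    3,    1,  825,
       1027,  609,  349,  580, 1130,  138]))
scene yellow [245 202  29  16 277] [258.4 208.3] [ 0.5781 -0.0254  0.077 ]
scene red [256 176  26  32 509] [269.8 189.9] [0.5202 0.0137 0.077 ]
scene blue [215 184  30  32 590] [229.9 199. ] [ 0.532  -0.0829  0.077 ]
scene black [244 179  16  14 205] [251.5 185.1] [ 0.5457 -0.0337  0.12  ]
(array([0.  , 0.9 , 0.91, 0.92, 0.97, 0.98, 0.99, 1.  , 1.01, 1.02, 1.03,
       1.04, 1.05, 1.06, 1.07, 1.08, 1.09, 1.1 , 1.11, 1.12, 1.13, 1.14,
       1.15, 1.16, 1.17, 1.18, 1.19, 1.2 , 1.21, 1.22, 1.23, 1.24, 1.25,
       1.26, 1.27, 1.28], dtype=float32), array([ 30,   8, 185,  41, 181, 473, 564, 639, 747, 917, 790, 521, 425,
       433, 360, 319, 297, 246, 134,  84,  73,  71,  69,  71,  69,  77,
        92,  87, 122, 139, 151, 215, 284, 313, 208,  15]))
```

View pics/topcrop.png

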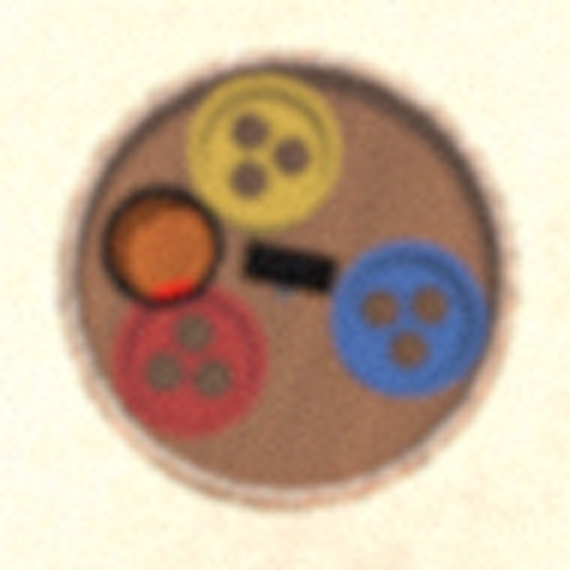

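View pics/scenecrop.png

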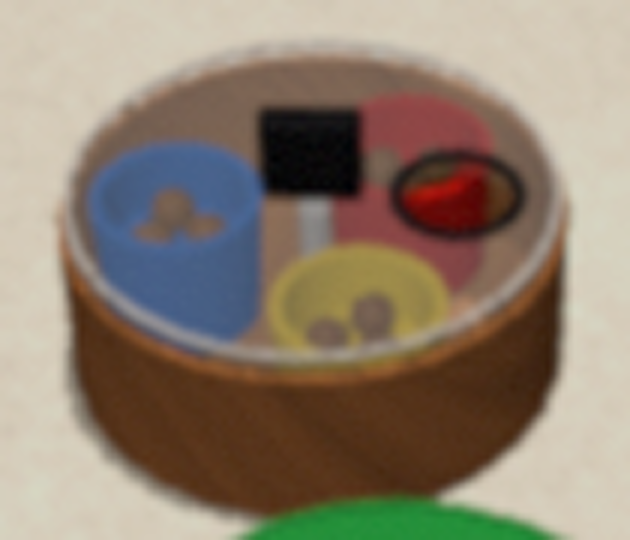

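Run:
```python
from h import *
c=dict(np.load('pics/top0.npz')); s=dict(np.load('pics/scene0.npz'))
def pt(c,u,v):
    z=float(np.median(c['d'][v-1:v+2,u-1:u+2])); q=np.array([(u-c['cx'])/c['fx']*z,(v-c['cy'])/c['fy']*z,z]); return (c['R'].T@(q-c['t'])).round(4)
print('table',pt(c,360,260),pt(c,230,180),pt(s,150,150),'bar top',pt(c,292,248),pt(c,296,249),'bar sc',pt(s,252,182),pt(s,252,187))
print('rim-ish',pt(c,300,230),pt(c,256,250),'green',pt(c,310,165),'yellow',pt(c,289,230))
def tri(a,b):
    A=[];B=[]
    for cc,(u,v) in ((c,a),(s,b)):
        M=np.c_[cc['R'],cc['t']]
        x=(u-cc['cx'])/cc['fx'];y=(v-cc['cy'])/cc['fy']
        for r in (x*M[2]-M[0],y*M[2]-M[1]): A.append(r[:3]);B.append(-r[3])
    return np.linalg.lstsq(np.array(A),np.array(B),rcond=None)[0].round(4)
# crop px -> image
T=lambda x,y:(245+x/6-.42,205+y/6-.42); S=lambda x,y:(200+x/6-.42,160+y/6-.42)
print('opening',tri(T(163,247),S(458,193)))
print('yellow mouth',tri(T(265,150),S(361,304)))
print('blue',tri(T(409,318),S(176,193)))
```

```text
table [ 0.4898 -0.2167 -0.0011] [ 0.7449  0.134  -0.0009] [ 0.1743 -0.2671  0.0006] bar top [ 0.5241 -0.0271  0.1177] [ 0.5208 -0.0368  0.1195] bar sc [ 0.5293 -0.0295  0.1153] [ 0.531  -0.0302  0.1022]
rim-ish [ 0.5735 -0.0526  0.0809] [0.5294 0.0657 0.079 ] green [ 0.7485 -0.0933  0.0826] yellow [ 0.5754 -0.0237  0.0816]
opening [0.5372 0.0242 0.0831]
yellow mouth [ 0.5783 -0.023   0.0708]
blue [ 0.5001 -0.0806  0.0724]
```

Run:
```python
from h import *
c=dict(np.load('pics/top0.npz')); s=dict(np.load('pics/scene0.npz'))
T=lambda x,y:(245+x/6-.42,205+y/6-.42); S=lambda x,y:(200+x/6-.42,160+y/6-.42)
P={}
for k,a,b,z in [('op',(163,247),(458,193),.082),('yel',(265,150),(361,304),.077),('blue',(409,318),(176,193),.077),('red',(190,362),None,.077)]:
    P[k]=ray(c,*T(*a),z)[:2]; print(k,P[k].round(4), ray(s,*S(*b),z)[:2].round(4) if b else '')
print('rim centre top',ray(c,*T(288,282),.08)[:2], 'scene rim', ray(s,*S(313,204),.082)[:2])
C=(P['yel']+P['blue']+P['red'])/3; print('C',C)
bar=[ray(c,*T(*q),.12)[:2] for q in [(248,245),(330,258),(335,290),(245,270)]]; print('bar',np.round(bar,4))
for k in P: d=P[k]-C; print(k,np.linalg.norm(d).round(4),np.degrees(np.arctan2(d[1],d[0])).round(1))
for k in ['mug','bottle']:
    u,v={'mug':(162,212),'bottle':(422,258)}[k]; print(k,ray(c,u,v,.0).round(3))
from workcell import monitor
from scipy.spatial.transform import Rotation as R
q=monitor.get_state()['orientation']; print(R.from_quat(np.r_[q[1:],q[0]]).as_matrix().round(3))
```

```text
op [0.5373 0.024 ] [0.5359 0.0248]
yel [ 0.5773 -0.0233] [ 0.5851 -0.0238]
blue [ 0.4997 -0.0802] [ 0.5057 -0.0812]
red [0.4875 0.0157] 
rim centre top [ 0.51859714 -0.02895961] scene rim [ 0.52998031 -0.03133777]
C [ 0.52148189 -0.02924692]
bar [[ 0.5314 -0.0122]
 [ 0.5236 -0.046 ]
 [ 0.5102 -0.0471]
 [ 0.5211 -0.0102]]
op 0.0556 73.5
yel 0.0561 6.1
blue 0.0554 -113.1
red 0.0564 127.1
mug [0.664 0.331 0.   ]
bottle [ 0.483 -0.389  0.   ]
[[ 0.444 -0.001 -0.896]
 [ 0.896 -0.001  0.444]
 [-0.002 -1.     0.   ]]
```

The crop confirms the target: a wooden drum with a clear cap and a black bar at top px (292.9,249.4). The ringed opening at (272,246) sits between yellow (289,230) and red (276,265). The axis is at about (0.5215, -0.029). The opening is at 73.5° and yellow at 6°, so the cap needs about -67° of turn (clockwise from above). I'll move over it first.

Call:
drive_tool --plan "1 -30 0 -40 0 0 0;1 -31 0 -40 0 0 0;1 -31 0 -40 0 0 0;1 -31 0 -40 0 0 0;1 -31 0 -40 0 0 0;1 -31 0 -40 0 0 0;1 -31 0 -40 0 0 0;1 -31 0 -40 0 0 0"

```text
clock: 1.1
tcp_pos: [0.4351, 0.1437, 0.2494]
orientation: [-0.599, 0.6, 0.373, -0.377]
wrist_force: [0.6, -0.2, -0.1]
finger_gap: 0.0852
```

Call:
drive_tool --plan "1 -31 0 -40 0 0 0;1 -31 0 -40 0 0 0;1 -31 0 -40 0 0 0;1 0 0 0 0 10 0;1 0 0 0 0 10 0;1 0 0 0 0 10 0;1 0 0 0 0 10 0;1 0 0 0 0 10 0"

```text
clock: 2.1
tcp_pos: [0.5037, -0.0021, 0.2458]
orientation: [-0.703, 0.704, 0.07, -0.078]
wrist_force: [0.4, -1.1, -0.0]
finger_gap: 0.0856
```

```bash
cat > w.py <<'E'
from workcell import monitor
from scipy.spatial.transform import Rotation as R
import numpy as np, sys
s=monitor.get_state()
q=s['orientation']; M=R.from_quat(np.r_[q[1:],q[0]]).as_matrix(); print('clk',s['clock'],'yaw x',np.degrees(np.arctan2(M[1,0],M[0,0])).round(2),'tcp',s['tcp_pos'],'tilt',M[2].round(3),'j',np.round(s['joint_pos'],2),'F',np.round(s['wrist_force'],1))
if len(sys.argv)>1:
    t=np.array([float(a) for a in sys.argv[1:4]]); print('tool shift mm',(M.T@(t-s['tcp_pos'])*1000).round(1))
E
python3 w.py .5215 -.029 .2
```

```text
clk 2.1 yaw x 12.05 tcp [ 0.50373318 -0.00209034  0.24577539] tilt [-0.011 -1.    -0.001] j [-0.16  0.19 -0.14  1.26 -0.    1.2 ] F [ 0.4 -1.1 -0. ]
tool shift mm [ 12.3  45.7 -30. ]
```

Call:
drive_tool --plan "1 0 0 0 0 10 0;1 0 0 0 0 10 0;1 0 0 0 0 10 0;1 0 0 0 0 0 0"

```text
clock: 2.6
tcp_pos: [0.5025, -0.002, 0.244]
orientation: [-0.696, 0.699, -0.121, 0.111]
wrist_force: [0.3, 0.6, 0.5]
finger_gap: 0.0853
```

```bash
python3 w.py .5215 -.029 .2
```

```text
clk 2.6 yaw x -18.9 tcp [ 0.50246664 -0.00195963  0.24398014] tilt [-0.013 -1.    -0.007] j [-0.16  0.19 -0.14  1.26 -0.    1.74] F [0.3 0.6 0.5]
tool shift mm [ 27.3  43.8 -19.1]
```

Call:
drive_tool --plan "1 14 22 -10 0 -2 0;1 13 22 -9 0 0 0;1 0 0 0 0 0 0"

```text
clock: 2.98
tcp_pos: [0.5219, -0.0286, 0.1987]
orientation: [-0.699, 0.701, -0.105, 0.095]
wrist_force: [-0.7, -0.1, 0.2]
finger_gap: 0.0856
```

```bash
python3 w.py .5215 -.029 .11
python3 - <<'E'
from workcell import cams
import cv2,numpy as np
p,d=cams.read_camera('wrist'); c=cams.calibration('wrist'); cv2.imwrite('pics/w1.png',p[:,:,::-1]); np.savez('pics/w1.npz',p=p,d=d,**c); print(c)
E
```

```text
clk 2.975 yaw x -16.2 tcp [ 0.52189988 -0.02860078  0.19873226] tilt [-0.014 -1.    -0.006] j [-0.21  0.25 -0.18  1.16 -0.    1.65] F [-0.7 -0.1  0.2]
tool shift mm [ 0.9 88.7  0. ]
{'fx': 325.19226210127806, 'fy': 325.19226210127806, 'cx': 274.9468082856292, 'cy': 212.97162311680108, 'R': array([[ 0.95987073, -0.28015727, -0.01265269],
       [-0.26011468, -0.90625115,  0.33324046],
       [-0.10482625, -0.31657661, -0.94275697]]), 't': array([-0.50636795,  0.08306159,  0.37583   ])}
```

View pics/w1.png

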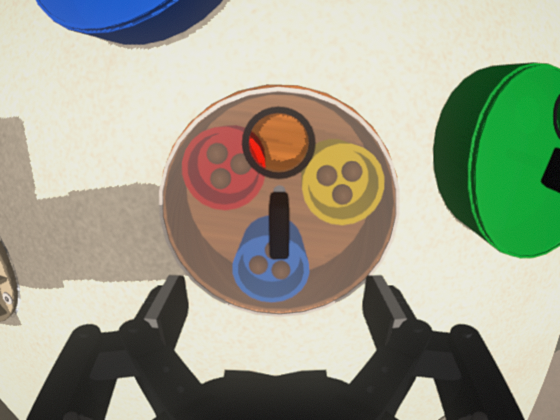

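The wrist view shows the bar upright at (279,225), centred between the jaws. The opening is at (279,143) and yellow at (343,183). I'll refine the measurement from this.

Run:
```python
import numpy as np,cv2
c=dict(np.load('pics/w1.npz'));p=c['p']
R,t=c['R'],c['t'];o=-R.T@t
def wr(u,v,z):
    x,y=u-c['cx'],v-c['cy'];r=np.hypot(x,y);th=r/c['fx'];k=np.sin(th)/max(r,1e-9)
    d=R.T@np.array([x*k,y*k,np.cos(th)]);return (o+d*(z-o[2])/d[2])[:2]
def bestrow(*a):print(*a)
hsv=cv2.cvtColor(p,cv2.COLOR_RGB2HSV);m=((hsv[...,2]<50)).astype(np.uint8);m[265:]=0;m[:,:235]=0;m[:,:]*=1;m[:,330:]=0
n,l,st,ce=cv2.connectedComponentsWithStats(m)
for i in range(1,n):
    if st[i,4]>100: print(st[i],ce[i].round(1))
P={'op':wr(279,143,.082),'yel':wr(343.5,183,.077),'red':wr(223.5,167,.077),'blue':wr(270,265,.077),'axis(rim)':wr(280,199,.08)}
A=wr(279,192,.12);B=wr(280,258,.12);print('bar ends',A,B)
C=np.array([.5215,-.029])
for k in P: d=P[k]-C;print(k,P[k].round(4),np.linalg.norm(d).round(4),np.degrees(np.arctan2(d[1],d[0])).round(1))
cr=p[90:300,160:400,::-1];cv2.imwrite('pics/w1c.png',cv2.resize(cr,None,fx=2.8,fy=2.8,interpolation=cv2.INTER_CUBIC))
```

```text
[ 269  193   20   66 1169] [278.7 225.4]
bar ends [ 0.53126194 -0.00190932] [ 0.51889421 -0.04750224]
op [0.5386 0.0238] 0.0555 72.0
yel [ 0.5783 -0.0202] 0.0575 8.8
red [0.4925 0.0176] 0.0549 121.9
blue [ 0.5028 -0.0731] 0.0479 -112.9
axis(rim) [ 0.5273 -0.0184] 0.0121 61.4
```

View pics/w1c.png

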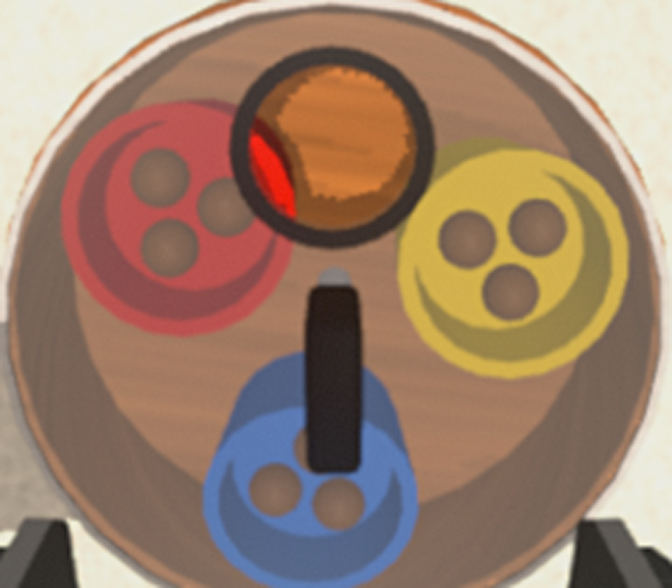

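Call:
drive_tool --plan "1 0 30 1 0 0 0;1 0 30 0 0 0 0;1 0 20 0 0 0 0;1 0 6 0 0 0 0;1 0 0 0 0 0 0"

```text
clock: 3.65
tcp_pos: [0.523, -0.0258, 0.1176]
orientation: [-0.699, 0.702, -0.099, 0.095]
wrist_force: [0.5, 1.0, 1.3]
finger_gap: 0.0855
```

```bash
python3 w.py .5225 -.0275 .111
```

```text
clk 3.65 yaw x -15.72 tcp [ 0.52295683 -0.02580409  0.11763574] tilt [-0.006 -1.    -0.004] j [-0.2   0.3  -0.32  0.96 -0.    1.64] F [0.5 1.  1.3]
tool shift mm [ 0.1  6.6 -1.7]
```

Call:
drive_tool --plan "1 0 6 -2 0 0 0;-1 0 0 0 0 0 0;-1 0 0 0 0 0 0;-1 0 0 0 0 0 0;-1 0 0 0 0 0 0;-1 0 0 0 0 0 0" --grip_force 40

```text
clock: 4.4
tcp_pos: [0.5236, -0.0279, 0.1144]
orientation: [-0.699, 0.702, -0.097, 0.096]
wrist_force: [0.4, -1.0, -1.2]
finger_gap: 0.0133
```

```bash
python3 w.py .5225 -.0275 .111
```

```text
clk 4.4 yaw x -15.67 tcp [ 0.52362461 -0.02794462  0.11436213] tilt [-0.002 -1.    -0.004] j [-0.2   0.3  -0.32  0.95 -0.    1.64] F [ 0.4 -1.  -1.2]
tool shift mm [-1.2  3.4  0.1]
```

Gripped on the bar: the gap is 13.3 mm and the side force is low. Now I'll turn it.

Call:
drive_tool --plan "-1 0 0 0 0 8 0;-1 0 0 0 0 8 0;-1 0 0 0 0 8 0;-1 0 0 0 0 8 0;-1 0 0 0 0 0 0"

```text
clock: 5.03
tcp_pos: [0.5242, -0.0283, 0.1143]
orientation: [-0.643, 0.646, -0.291, 0.291]
wrist_force: [-0.1, 0.1, 1.7]
finger_gap: 0.0132
```

```bash
python3 w.py .5235 -.028 .114
```

```text
clk 5.025 yaw x -48.58 tcp [ 0.52418978 -0.02827503  0.1143426 ] tilt [ 0.002 -1.    -0.004] j [-0.2   0.3  -0.32  0.95 -0.    2.21] F [-0.1  0.1  1.7]
tool shift mm [-0.7  0.3 -0.3]
```

Turned 33° with almost no side force. Target yaw is about -83.3.

Call:
drive_tool --plan "-1 0 0 0 0 8 0;-1 0 0 0 0 8 0;-1 0 0 0 0 8 0;-1 0 0 0 0 7 0;-1 0 0 0 0 0 0"

```text
clock: 5.65
tcp_pos: [0.5245, -0.0289, 0.1144]
orientation: [-0.541, 0.545, -0.452, 0.454]
wrist_force: [-0.1, -0.2, 0.0]
finger_gap: 0.0131
```

```bash
python3 w.py .5235 -.028 .114
python3 - <<'E'
from workcell import cams
import cv2,numpy as np
c=cams.calibration('wrist');p,d=cams.read_camera('wrist'); cv2.imwrite('pics/w2.png',p[:,:,::-1]); np.savez('pics/w2.npz',p=p,d=d,**c)
c=cams.calibration('scene');p,d=cams.read_camera('scene'); cv2.imwrite('pics/s2.png',cv2.resize(p[150:260,190:320,::-1],None,fx=5,fy=5,interpolation=cv2.INTER_CUBIC))
E
```

```text
clk 5.65 yaw x -79.68 tcp [ 0.52447073 -0.02888014  0.11436302] tilt [ 0.004 -1.    -0.002] j [-0.21  0.3  -0.32  0.95 -0.    2.76] F [-0.1 -0.2  0. ]
tool shift mm [-1.   0.4 -0.8]
```

View pics/w2.png

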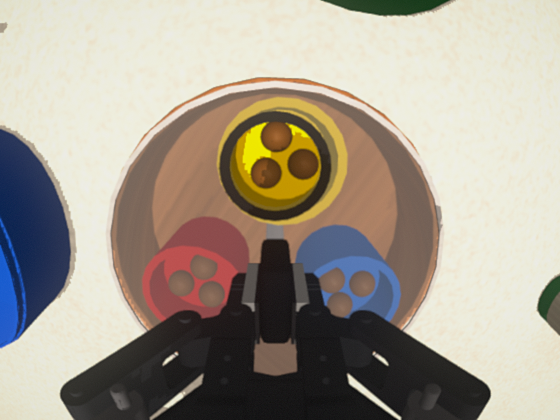

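View pics/s2.png

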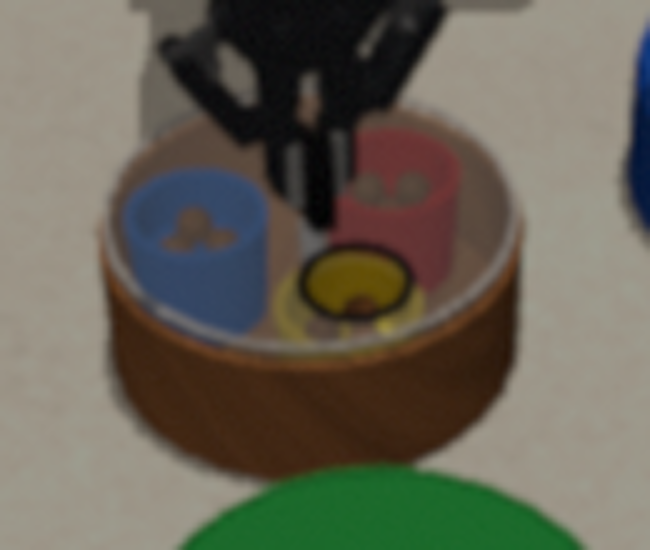

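The wrist view shows the ring centre at (275,167) and the yellow mouth at (282.5,160), so about 3.5° more is needed. That agrees with the plan.

Call:
drive_tool --plan "-1 0 0 0 0 4 0;-1 0 0 0 0 0 0;-1 0 0 0 0 0 0"

```text
clock: 6.12
tcp_pos: [0.5245, -0.0289, 0.1143]
orientation: [-0.527, 0.53, -0.469, 0.471]
wrist_force: [-0.8, -0.3, 1.7]
finger_gap: 0.0132
```

```bash
python3 w.py .5235 -.028 .114
```

```text
clk 6.125 yaw x -83.33 tcp [ 0.52445178 -0.02893341  0.11434556] tilt [ 0.005 -1.    -0.002] j [-0.21  0.3  -0.32  0.95 -0.    2.82] F [-0.8 -0.3  1.7]
tool shift mm [-1.   0.3 -0.8]
```

Release and rise.

Call:
drive_tool --plan "1 0 0 0 0 0 0;1 0 0 0 0 0 0;1 0 0 0 0 0 0;1 0 0 0 0 0 0;1 0 -30 0 0 0 0;1 0 -40 0 0 0 0;1 0 -40 0 0 0 0;1 0 0 0 0 0 0"

```text
clock: 7.12
tcp_pos: [0.5242, -0.0281, 0.2266]
orientation: [-0.527, 0.531, -0.469, 0.469]
wrist_force: [-0.7, -0.6, 0.2]
finger_gap: 0.0853
```

```bash
python3 w.py
python3 - <<'E'
from workcell import cams
import cv2,numpy as np
c=cams.calibration('wrist');p,d=cams.read_camera('wrist'); cv2.imwrite('pics/w3.png',p[:,:,::-1]); np.savez('pics/w3.npz',p=p,d=d,**c)
p,d=cams.read_camera('scene'); cv2.imwrite('pics/s3.png',p[:,:,::-1])
E
```

```text
clk 7.125 yaw x -83.12 tcp [ 0.52419266 -0.02811666  0.22658004] tilt [ 0.004 -1.    -0.004] j [-0.2   0.23 -0.13  1.21 -0.01  2.82] F [-0.7 -0.6  0.2]
```

View pics/w3.png

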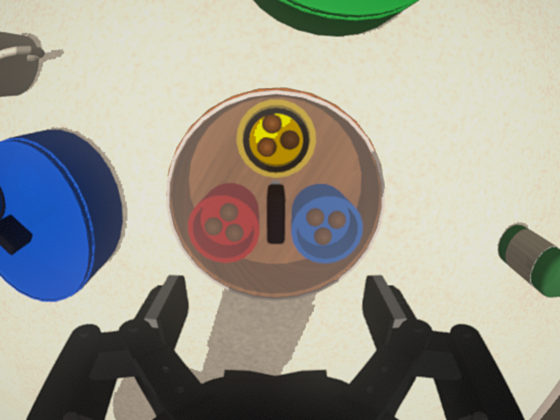

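View pics/s3.png

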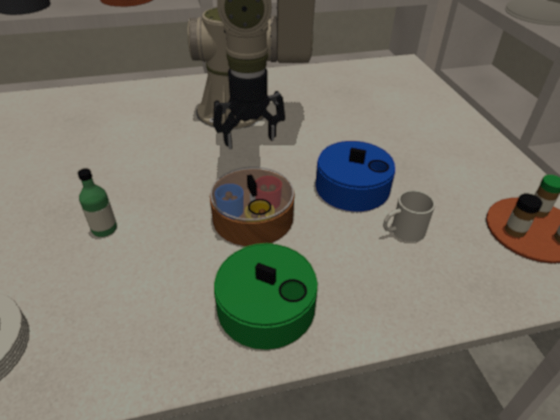

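The ring at (276,139) is concentric with the yellow mouth at (276,138). The mug and bottle sit at the same pixels as at the start, and the gripper is clear, so I'm handing in.

```bash
python3 -c "
from workcell import job; print(job.hand_in())"
```

```text
the job is handed in; nothing more can be done
None
```

I gripped the black bar of the wooden carousel and turned the clear cap about 67.5° clockwise (seen from above). I then opened the gripper and rose 112 mm clear. The job was handed in at about 7.2 s of the 32 s allowed; it reports no verdict.

In the last wrist picture, taken after release, the opening and the yellow pot's mouth are concentric to about 1 px, roughly 1 mm or less. The mug and bottle stand at the same pixels as at the start. Side forces on the wrist stayed within about 2 N at every reading.

My measurements disagreed in two minor ways:
- **Cap axis:** estimates of where the cap turns differed by 3–4 mm between the cameras, though the turn angles agreed.
- **Turn:** the main turn came up about 3.5° short, so I corrected it from the wrist picture before letting go.

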